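# Sweep the jug caps into the crumb pan

## Task

Clear the pizza bench: gently sweep the three loose jug caps (two blue, one green) along the bench top into the red crumb pan, so that every cap lies wholly inside the pan. Only push them with the fingers: do not pinch or lift them, and leave everything else on the bench where it stands.

Things in the scene. Friction and masses are not known exactly. Their poses are not given: they have to be found in the camera images.
- pan: red plastic crumb pan (dustpan), stuck to the bench, does not shift. Origin on the bench at the middle of the mouth's front edge; x points into the pan, y along the mouth (left, looking in). Inside: 200 mm wide (y -100 to 100), 115 mm deep (x 0 to 115); side and back walls 30 mm high, 3 mm thick; the mouth is open and faces roughly towards the robot; a handle sticks out behind the back wall
- pan_floor (a point): point on the pan's floor, 62 mm in from the mouth's front edge, midway between the sides; axes as the pan's. The floor lies 2 mm above the bench; its front 20 mm is a ramp rising from bench level, so that caps slide in
- cap_a: blue screw cap of a water or oil jug: a disc 44 mm across and 20 mm high, about 11 to 21 g, lying flat and loose on the bench; origin at the centre of its underside; slides, does not roll
- cap_b: blue screw cap of a water or oil jug: a disc 44 mm across and 20 mm high, about 11 to 21 g, lying flat and loose on the bench; origin at the centre of its underside; slides, does not roll
- cap_c: green screw cap of a water or oil jug: a disc 44 mm across and 20 mm high, about 11 to 21 g, lying flat and loose on the bench; origin at the centre of its underside; slides, does not roll
- ramekin: small white ceramic bowl, 56 mm across, 35 mm high; origin at the centre of its underside. Stands loose in the same row as the caps. To be left alone
- timer: white kitchen timer, 40 x 55 mm (x, y) and 22 mm high; origin at the centre of its underside. Stands loose in the same row as the caps. To be left alone
- carton: blue salt carton, 50 x 85 mm and 130 mm high, upright at the left of the work area; origin at the centre of its underside. To be left alone
- shaker: amber glass shaker jar with a steel lid, 48 mm across, 95 mm high, upright at the right; origin at the centre of its underside. To be left alone
- scraper: blue dough scraper, 85 x 130 mm, 17 mm high, lying at the left; origin at the centre of its underside. To be left alone
- spatula: spatula, 280 mm long and 65 mm wide, 20 mm high, with a blue handle, lying at the right with its steel blade towards the caps; origin under its middle, blade towards its +x. To be left alone

How it is judged:
At the end, for the whole second after the job is handed in: All three caps lie at rest inside the pan: each centre more than 22 mm past the mouth's front edge, between the side walls, before the back wall, and not raised (underside centre below 28 mm) (x of cap_a in the frame of pan between 0.022 and 0.115 m and y of cap_a in the frame of pan between -0.1 and 0.1 m and height (world z) of each of cap_a, cap_b, cap_c below 0.028 m and linear speed of each of cap_a, cap_b, cap_c below 0.02 m/s and x of cap_b in the frame of pan between 0.022 and 0.115 m and y of cap_b in the frame of pan between -0.1 and 0.1 m and x of cap_c in the frame of pan between 0.022 and 0.115 m and y of cap_c in the frame of pan between -0.1 and 0.1 m); the robot touches nothing.
It fails at once if a cap is lifted off the bench or the pan's floor (height (world z) of any of cap_a, cap_b, cap_c above 0.028 m).
It fails at once if a cap is pinched or pressed hard (over 25 N from the fingers) (contact force between the fingers and cap_a above 25 N or contact force between the fingers and cap_b above 25 N or contact force between the fingers and cap_c above 25 N).
It fails at once if the ramekin or the timer is shifted by more than 12 mm (distance of any of ramekin, timer from where it was at the start of the episode above 0.012 m).
It fails at once if the salt carton or the shaker jar or the dough scraper or the spatula is shifted by more than 12 mm (distance of any of carton, shaker, scraper, spatula from where it was at the start of the episode above 0.012 m).
It also fails if it takes over 72 s, if anything falls off the work surface, if the arm or the gripper's body presses on something with over 40 N, if the wrist force passes 120 N, or if a joint passes its speed limit or range.

## Robot

A 7-joint arm with a two-finger parallel gripper is mounted at the origin on the work surface. World frame = base frame: x ahead of the robot, y to its left, z up, the work surface at z = 0. Lengths are in m, angles in rad, forces in N, time in s.
With the tool pointing down it reaches from about 0.4 to 0.85 m from the base axis. Payload 10.4 kg.
Tool frame: the origin (TCP) lies between the finger pads; the fingertips stand 17 mm ahead of it and the grasp point (between the pads) lies 2 mm behind it; z points along the fingers, y is the line along which they close (so a half turn about z gives the same grasp; the last joint's range is limited). The gripper opens to 85 mm and grips with 20 to 120 N. Pads are 22 mm wide; open, the fingers measure 114 mm over their backs; the gripper's body (76 mm by 85 mm) begins 54 mm behind the grasp point. The pads swing forward as they close: fully open they stand 13 mm farther back than shut.
Start: joints at [-1.124, 0.332, -0.065, 1.46, 0.022, 1.35, -0.088], TCP at [0.283, 0.557, 0.248] pointing down, gripper open.
Joint ranges: [-2.6, 2.6], [-0.5, 2.12], [-1.47, 1.34], [0.16, 2.42], [-1.27, 4.41], [0.06, 2.06], [-2.6, 2.6]. Speed limits (rad/s): [2.22, 2.22, 2.79, 2.79, 3.14, 3.14, 3.14].

## Interface

Orientations are given as a unit quaternion [x, y, z, w].
In Python, from station import get_state, camera, calibration, job_done gives the robot as it stands.
- The arm moves only by the tool servo_tool, never from a script. Its argument "series" is a list that holds one entry, the list of rows, each a list of 7 numbers: the shift along the tool's x, y, z in units of 30 mm (1.0 is 30 mm), then the turn, a rotation vector about the tool's x, y, z in units of 6 degrees (1.0 is 6 degrees), then the opening, from 0 (shut) to 1 (fully open). In form: [[[x, y, z, ax, ay, az, hand], ...]]. A call has 1 to 10 rows; each row is the pose to reach, as a shift and turn from the pose commanded when the call began, along the tool's axes at that moment; what a row does not reach only later rows make up. A row lasts 1/8 s, in which the tool goes at most 62.5 mm and 10.7 degrees, less where a joint would pass 70% of its speed; a pose out of reach is approached as far as the arm can. A call with a gripper value outside its range is refused whole. The fingers move at their own pace and stop on an object; the grip force is fixed at half the most. Time passes only in rows, so rows that repeat a pose let the fingers close. It gives the time, the measured TCP pose, the force, the opening and the grip force at its end, in the units of the state.
- get_state(): the state, without advancing time (a new reading comes with each control period).
- camera(name): name is "scene" or "top"; returns (picture, depth): 400x640x3 uint8, red, green, blue; 400x640 float32, m along the optical axis (not along the pixel's ray), 0 where there is no reading.
- calibration(name): a dict with "camera_matrix" (3x3 intrinsics, pixels), "k1" (the pictures are not rectified: a ray, as slopes to the right and down, at radius r is drawn at 1 + k1 r^2 times it, then the intrinsics apply), "world_from_camera" (4x4, takes a point from camera to world coordinates). Camera axes: x right, y up, looking along -z (the intrinsics and any distortion apply to the point x, -y, -z); pixel columns grow to the right and rows downward; lengths in m; the calibration is good to about 2 mm. A picture is of the moment at which its call begins. calibration takes no time and is no camera call.
- job_done(): hands the job in; it is judged then, once.
The state is a dict: "time_s": time; "q": joint angles; "joint_vel": joint speeds; "joint_torque": joint torques, N m; "eef_pos": TCP position; "orientation": TCP orientation; "wrist_force": force on the tool from outside, world axes, zero at the start; "moment": the same for the moment, N m; "gripper_width": finger opening in m; "finger_force": force on a finger pad.
Only numpy, scipy, OpenCV 4.12 (cv2) and the standard library are available. Lean on these libraries where they do the work, as an engineer would, in place of code of your own. Each camera call takes 0.05 s, during which the arm holds its last target. There are 200 camera calls.

## Working session

There is one attempt and no reset: what is moved stays moved. The work goes in short steps, Python scripts to look and compute and a tool call to move; the robot and the scene stay as the last step left them, time stands still between calls to the robot, and variables do not carry over. Pictures are saved under pics/ and viewed, at most 10 in all, crops included, and the job is handed in when it is done.

Besides the shell and the picture viewer there is one more tool, called after ">>>" by a JSON object that holds its "fn" and its "kwargs", one argument or row to a line. servo_tool: Moves the arm, as the interface text tells. Its arguments: {"type":"object","properties":{"series":{"type":"array","items":{"type":"array","items":{"type":"array","items":{"type":"number"}}}}},"required":["series"]}

```bash
mkdir -p pics; cat > h.py <<'E'
import numpy as np, cv2
from station import get_state, camera, calibration
def ray(name,px):
    c=calibration(name);K=np.array(c["camera_matrix"]);T=np.array(c["world_from_camera"])
    p=cv2.undistortPoints(np.array(px,float).reshape(-1,1,2),K,np.array([c["k1"],0,0,0,0.])).reshape(-1,2)
    d=np.c_[p[:,0],-p[:,1],-np.ones(len(p))]@T[:3,:3].T
    return T[:3,3],d
def onz(name,px,z):
    o,d=ray(name,px); return o+d*((z-o[2])/d[:,2])[:,None]
E
python3 - <<'E'
from h import *
for n in("top","scene"):
    im,d=camera(n); cv2.imwrite(f"pics/{n}0.png",im[:,:,::-1]); np.savez(f"{n}0.npz",im=im,d=d)
    print(calibration(n))
s=get_state();print(s)
E
```

```text
{'camera_matrix': array([[490.58420837,   0.        , 325.7339667 ],
       [  0.        , 490.58420837, 204.7442579 ],
       [  0.        ,   0.        ,   1.        ]]), 'k1': -0.007892098833924985, 'world_from_camera': array([[ 1.17703402e-02,  9.73493227e-01, -2.28412775e-01,
         2.32848891e-01],
       [-9.99924595e-01,  1.22590759e-02,  7.20952414e-04,
        -5.12802433e-02],
       [ 3.50197184e-03,  2.28387065e-01,  9.73564114e-01,
         1.39355282e+00],
       [ 0.00000000e+00,  0.00000000e+00,  0.00000000e+00,
         1.00000000e+00]])}
{'camera_matrix': array([[474.34663707,   0.        , 321.00641913],
       [  0.        , 474.34663707, 202.02878382],
       [  0.        ,   0.        ,   1.        ]]), 'k1': -0.12339083923395579, 'world_from_camera': array([[ 0.76951733, -0.48823185,  0.41167067,  1.13114116],
       [ 0.63846025,  0.57346363, -0.51333028, -0.762537  ],
       [ 0.01454604,  0.6578519 ,  0.75300683,  1.11955025],
       [ 0.        ,  0.        ,  0.        ,  1.        ]])}
{'time_s': 0.1, 'q': array([-1.12358493,  0.33281048, -0.0646743 ,  1.46085512,  0.02161853,
        1.34991193, -0.08850882]), 'joint_vel': array([ 0.00012782,  0.00024879, -0.00137848, -0.00141491, -0.00089464,
       -0.00012314,  0.00141751]), 'joint_torque': array([ 1.29732194e-03, -6.26741624e+01,  4.90008364e-02, -3.92429817e+01,
        1.63559831e-02,  6.91019814e-03, -8.27666554e-06]), 'eef_pos': array([0.2828265 , 0.55699059, 0.24759535]), 'orientation': array([ 2.32756033e-01,  9.72534942e-01, -6.35410504e-04, -1.08293552e-04]), 'wrist_force': array([-0.1945211 , -0.3171756 , -0.49145046]), 'moment': array([-0.02832384,  0.03977238,  0.01694332]), 'finger_force': 0.0, 'gripper_width': 0.08536297815240734}
```

View pics/top0.png

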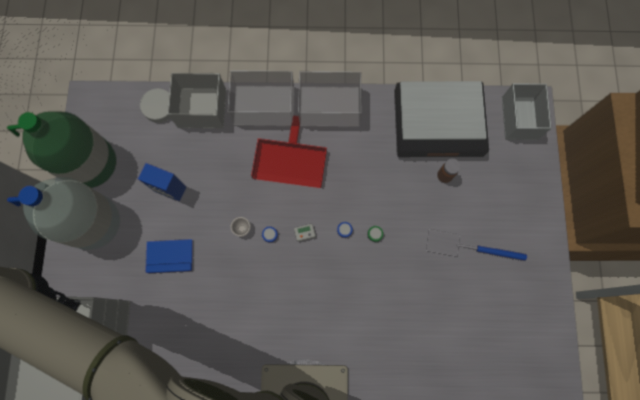

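View pics/scene0.png

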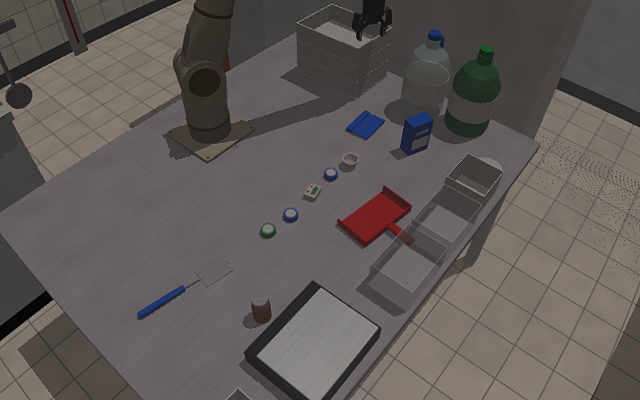

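The top view shows blue caps at (270,234) and (345,229), and the green cap at (376,233). The ramekin is at (241,227), the timer at (305,232), and the pan is around (290,164) with its mouth edge near row 183. The scene view agrees with this.

```bash
python3 - <<'E'
from h import *
im=np.load("top0.npz")["im"];hsv=cv2.cvtColor(im,cv2.COLOR_RGB2HSV)
def blobs(m,box,z,lab):
    x0,y0,x1,y1=box;mm=np.zeros(m.shape,np.uint8);mm[y0:y1,x0:x1]=m[y0:y1,x0:x1]*255
    cs,_=cv2.findContours(mm,cv2.RETR_EXTERNAL,cv2.CHAIN_APPROX_NONE)
    for c in cs:
        if cv2.contourArea(c)<25: continue
        r=cv2.minAreaRect(cv2.convexHull(c)); (u,v),rad=cv2.minEnclosingCircle(c)
        print(lab,np.round((u,v,rad),1),"world",onz("top",[(u,v)],z).round(3), "box",onz("top",cv2.boxPoints(r),z)[:,:2].round(3).tolist())
H,S,V=[hsv[...,i].astype(int) for i in range(3)]
blobs((S>90)&(H>100)&(H<130),(255,215,400,250),.013,"blue")
blobs((S>70)&(H>40)&(H<95),(360,215,400,250),.013,"green")
blobs((S>120)&((H<8)|(H>172)),(240,110,340,200),.002,"pan")
blobs(V>(np.median(V[215:250,280:420])+25),(225,210,330,250),.025,"white")
blobs((S>90)&(H>100)&(H<130),(130,150,200,280),.015,"left")
cv2.imwrite("pics/crop0.png",cv2.resize(im[100:270,220:480,::-1],None,fx=3,fy=3,interpolation=cv2.INTER_CUBIC))
s=np.load("scene0.npz")["im"]
cv2.imwrite("pics/crop1.png",cv2.resize(s[130:290,190:430,::-1],None,fx=3.3,fy=3.3,interpolation=cv2.INTER_CUBIC))
E
```

```text
blue [269.4 233.9   7.7] world [[0.469 0.107 0.013]] box [[0.489, 0.129], [0.49, 0.086], [0.449, 0.085], [0.449, 0.127]]
blue [344.5 229.2   7.7] world [[ 0.486 -0.107  0.013]] box [[0.486, -0.077], [0.515, -0.105], [0.485, -0.135], [0.456, -0.107]]
green [375.  233.5   7.6] world [[ 0.474 -0.194  0.013]] box [[0.496, -0.174], [0.496, -0.214], [0.453, -0.213], [0.452, -0.174]]
pan [289.7 157.4  41.6] world [[0.703 0.057 0.002]] box [[0.638, 0.168], [0.85, 0.149], [0.82, -0.063], [0.61, -0.037]]
white [269.  233.5   4. ] world [[0.468 0.107 0.025]] box [[0.478, 0.119], [0.479, 0.096], [0.459, 0.095], [0.458, 0.118]]
left [168.5 256.   27.6] world [[0.402 0.389 0.015]] box [[0.444, 0.46], [0.452, 0.329], [0.363, 0.318], [0.355, 0.448]]
left [162.  181.4  24.4] world [[0.62  0.426 0.015]] box [[0.625, 0.5], [0.685, 0.478], [0.622, 0.35], [0.564, 0.374]]
```

View pics/crop0.png

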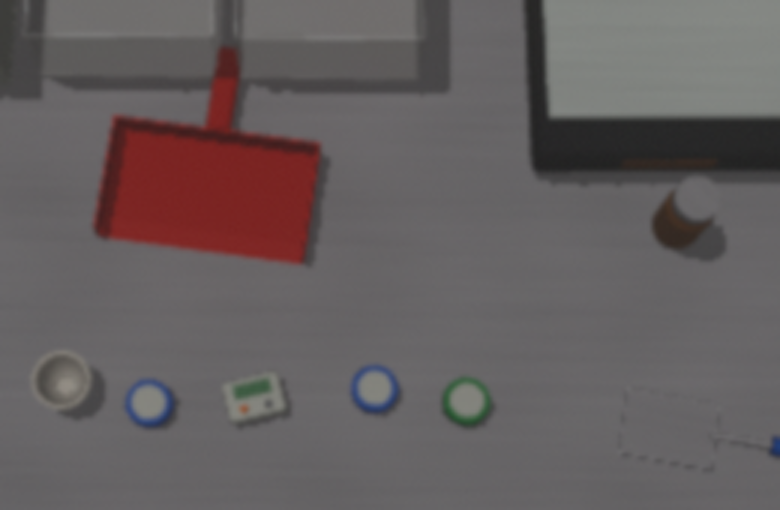

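The crop shows the pan mouth's floor edge running from about (110,238) to (303,262). The ramekin is at (62,381), the timer at (255,398), and the caps at (149,403), (375,389) and (467,401).

```bash
python3 - <<'E'
from h import *
f=lambda p,z:onz("top",np.array(p)/3+[220-1/3,100-1/3],z)[:,:2].round(3).tolist()
print("mouth",f([(111,238),(302,262)],0)); print("walltop L front/back",f([(97,236),(113,117)],.03),"R",f([(306,263),(321,144)],.03))
print("back floor",f([(125,130),(310,152)],.002))
print("ram",f([(62,381)],.035),f([(32,381),(92,381),(62,351),(62,410)],.035))
print("timer",f([(222,381),(277,373),(287,410),(232,423)],.022))
print("shaker",f([(690,196)],.095), "blade",f([(622,390),(718,400),(715,468),(620,453)],.003))
s=get_state();print(s["eef_pos"],s["orientation"])
E
```

```text
mouth [[0.635, 0.153], [0.613, -0.036]]
walltop L front/back [[0.628, 0.162], [0.75, 0.152]] R [[0.604, -0.04], [0.725, -0.053]]
back floor [[0.747, 0.143], [0.726, -0.042]]
ram [[0.485, 0.187]] [[0.485, 0.215], [0.486, 0.159], [0.514, 0.189], [0.458, 0.186]]
timer [[0.49, 0.038], [0.498, -0.014], [0.462, -0.024], [0.449, 0.028]]
shaker [[0.655, -0.395]] blade [[0.489, -0.345], [0.48, -0.437], [0.415, -0.431], [0.428, -0.341]]
[0.2828265  0.55699059 0.24759535] [ 2.32756033e-01  9.72534942e-01 -6.35410504e-04 -1.08293552e-04]
```

```bash
cat >> h.py <<'E'
from scipy.spatial.transform import Rotation as Ro
def goal(*gs):
    s=get_state();R=Ro.from_quat(s["orientation"]);p=s["eef_pos"]
    x=R.as_matrix()[:,0];print("t",round(s["time_s"],2),"p",p.round(4),"th",np.degrees(np.arctan2(x[1],x[0])).round(1),"w",round(s["gripper_width"],4),"q",s["q"].round(2))
    for gx,gy,gz,th in gs:
        G=Ro.from_euler("z",th,degrees=True)*Ro.from_euler("x",180,degrees=True)
        d=R.inv().apply(np.array([gx,gy,gz])-p)/.03; r=np.degrees((R.inv()*G).as_rotvec())/6
        print((gx,gy,gz,th),d.round(2),r.round(2))
E
python3 -c "
from h import *
goal((.40,.105,.15,4))"
```

```text
t 0.1 p [0.2828 0.557  0.2476] th 153.1 w 0.0854 q [-1.12  0.33 -0.06  1.46  0.02  1.35 -0.09]
(0.4, 0.105, 0.15, 4) [-10.3  -11.66   3.27] [-0.000e+00  2.000e-02  2.485e+01]
```

>>> {"fn": "servo_tool", "kwargs": {
  "series": [
    [[-0.5, -0.6, 0.1, 0, 0, 1.5, 0.25], [-1.2, -1.4, 0.2, 0, 0, 3, 0.25], [-2.2, -2.5, 0.4, 0, 0, 4.5, 0.25], [-3.2, -3.6, 0.7, 0, 0, 6, 0.25], [-4.2, -4.8, 1, 0, 0, 7.5, 0.25], [-5.2, -5.9, 1.3, 0, 0, 9, 0.25], [-6.2, -7, 1.6, 0, 0, 10.5, 0.25], [-7.2, -8.2, 2, 0, 0, 12, 0.25], [-8, -9, 2.3, 0, 0, 13.5, 0.25], [-8.5, -9.6, 2.5, 0, 0, 15, 0.25]]
  ]
}}

```text
time_s: 1.35
eef_pos: [0.38, 0.1833, 0.1728]
orientation: [0.854, 0.52, -0.0, -0.0]
wrist_force: [0.3, 0.6, -0.1]
gripper_width: 0.0215
finger_force: 0.0
```

```bash
python3 -c "
from h import *
goal((.40,.105,.12,4))"
```

```text
t 1.35 p [0.38   0.1833 0.1728] th 62.7 w 0.0215 q [-0.83 -0.07  0.26  2.07  0.02  1.14 -1.05]
(0.4, 0.105, 0.12, 4) [-2.01  1.79  1.76] [-0.    0.01  9.78]
```

>>> {"fn": "servo_tool", "kwargs": {
  "series": [
    [[-0.3, 0.3, 0.3, 0, 0, 1.5, 0.25], [-0.7, 0.6, 0.6, 0, 0, 3, 0.25], [-1, 0.9, 0.9, 0, 0, 4.5, 0.25], [-1.4, 1.2, 1.2, 0, 0, 6, 0.25], [-1.7, 1.5, 1.5, 0, 0, 7.5, 0.25], [-2, 1.8, 1.8, 0, 0, 9, 0.25], [-2, 1.8, 1.8, 0, 0, 9.8, 0.25], [-2, 1.8, 1.8, 0, 0, 9.8, 0.25]]
  ]
}}

```text
time_s: 2.35
eef_pos: [0.4007, 0.107, 0.1191]
orientation: [0.999, 0.038, -0.0, 0.0]
wrist_force: [1.0, 0.6, 0.5]
gripper_width: 0.0214
finger_force: 0.0
```

```bash
python3 - <<'E'
from h import *
goal((.415,.105,.022,4))
im,_=camera("scene");cv2.imwrite("pics/s1.png",im[60:260,150:450,::-1].repeat(2,0).repeat(2,1))
# cap centres by scene view cross-check
h=cv2.cvtColor(im,cv2.COLOR_RGB2HSV).astype(int);H,S,V=h[...,0],h[...,1],h[...,2]
for lab,m in(("b",(S>90)&(H>100)&(H<130)),("g",(S>70)&(H>40)&(H<95))):
    mm=np.zeros(m.shape,np.uint8);mm[160:250,240:345]=m[160:250,240:345]*255
    for c in cv2.findContours(mm,cv2.RETR_EXTERNAL,cv2.CHAIN_APPROX_NONE)[0]:
        if cv2.contourArea(c)>25: print(lab,onz("scene",[cv2.minEnclosingCircle(c)[0]],.012).round(3))
E
```

```text
t 2.35 p [0.4007 0.107  0.1191] th 4.3 w 0.0214 q [-0.71 -0.02  0.33  2.15  0.01  1.01 -1.87]
(0.415, 0.105, 0.022, 4) [0.47 0.1  3.24] [0.   0.   0.05]
b [[ 0.487 -0.107  0.012]]
b [[0.472 0.106 0.012]]
g [[ 0.476 -0.194  0.012]]
```

View pics/s1.png

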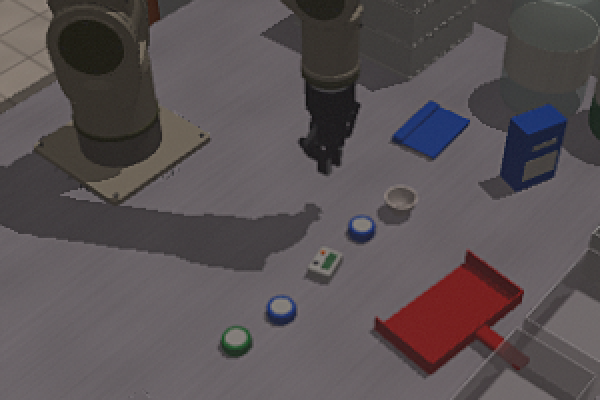

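The view shows the gripper above and behind cap_a, with everything else undisturbed. The scene-camera cap positions agree with the top-camera ones to within 3 mm.

>>> {"fn": "servo_tool", "kwargs": {
  "series": [
    [[0.1, 0, 0.8, 0, 0, 0.4, 0.25], [0.2, 0, 1.6, 0, 0, 0.7, 0.25], [0.3, 0, 2.4, 0, 0, 0.7, 0.25], [0.4, 0, 3, 0, 0, 0.7, 0.25], [0.4, 0, 3.2, 0, 0, 0.7, 0.25], [0.4, 0, 3.2, 0, 0, 0.7, 0.25]]
  ]
}}

```text
time_s: 3.15
eef_pos: [0.4128, 0.1081, 0.0234]
orientation: [1.0, 0.001, -0.0, 0.0]
wrist_force: [-1.2, 0.7, 0.4]
gripper_width: 0.0216
finger_force: 0.0
```

```bash
python3 -c "
from h import *
goal((.67,.107,.022,0))"
```

```text
t 3.15 p [0.4128 0.1081 0.0234] th 0.1 w 0.0216 q [-0.68  0.18  0.34  2.2  -0.09  0.77 -1.85]
(0.67, 0.107, 0.022, 0) [8.57 0.06 0.04] [0.   0.   0.02]
```

>>> {"fn": "servo_tool", "kwargs": {
  "series": [
    [[0.2, 0, 0, 0, 0, 0, 0.25], [0.4, 0, 0, 0, 0, 0, 0.25], [0.6, 0, 0, 0, 0, 0, 0.25], [0.9, 0, 0, 0, 0, 0, 0.25], [1.3, 0, 0, 0, 0, 0, 0.25], [1.7, 0, 0, 0, 0, 0, 0.25], [2.1, 0, 0, 0, 0, 0, 0.25], [2.5, 0, 0, 0, 0, 0, 0.25], [2.8, 0, 0, 0, 0, 0, 0.25], [3, 0, 0, 0, 0, 0, 0.25]]
  ]
}}

```text
time_s: 4.4
eef_pos: [0.5034, 0.1081, 0.0232]
orientation: [1.0, 0.001, -0.0, 0.0]
wrist_force: [-0.6, -0.6, -0.8]
gripper_width: 0.0215
finger_force: 0.1
```

```bash
python3 - <<'E'
from h import *
goal((.67,.107,.022,0))
im,_=camera("scene");cv2.imwrite("pics/s2.png",im[60:260,150:450,::-1].repeat(2,0).repeat(2,1))
E
```

```text
t 4.4 p [0.5034 0.1081 0.0232] th 0.1 w 0.0215 q [-0.6   0.36  0.35  1.98 -0.16  0.83 -1.74]
(0.67, 0.107, 0.022, 0) [5.55 0.04 0.04] [0.   0.   0.01]
```

View pics/s2.png

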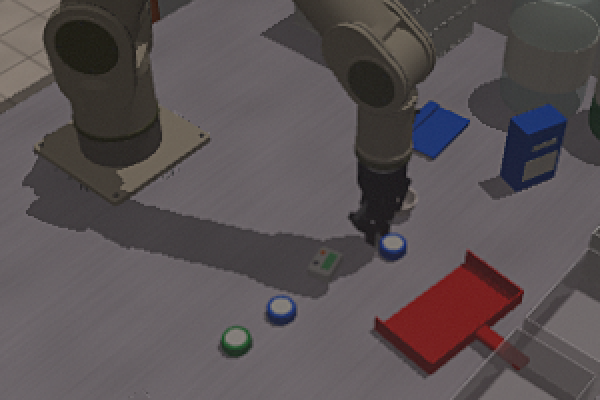

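Cap_a is being carried cleanly in front of the fingers at (392,246). The ramekin and timer haven't moved.

>>> {"fn": "servo_tool", "kwargs": {
  "series": [
    [[0.2, 0, 0, 0, 0, 0, 0.25], [0.5, 0, 0, 0, 0, 0, 0.25], [0.9, 0, 0, 0, 0, 0, 0.25], [1.3, 0, 0, 0, 0, 0, 0.25], [1.7, 0, 0, 0, 0, 0, 0.25], [2.1, 0, 0, 0, 0, 0, 0.25], [2.5, 0, 0, 0, 0, 0, 0.25], [2.8, 0, 0, 0, 0, 0, 0.25], [3, 0, 0, 0, 0, 0, 0.25]]
  ]
}}

```text
time_s: 5.58
eef_pos: [0.5934, 0.1082, 0.0232]
orientation: [1.0, 0.001, -0.0, -0.0]
wrist_force: [-0.2, -1.2, -0.2]
gripper_width: 0.0214
finger_force: 0.1
```

>>> {"fn": "servo_tool", "kwargs": {
  "series": [
    [[0.2, 0, 0, 0, 0, 0, 0.25], [0.5, 0, 0, 0, 0, 0, 0.25], [0.9, 0, 0, 0, 0, 0, 0.25], [1.3, 0, 0, 0, 0, 0, 0.25], [1.7, 0, 0, 0, 0, 0, 0.25], [2.0, 0, 0, 0, 0, 0, 0.25], [2.2, 0, 0, 0, 0, 0, 0.25], [2.4, 0, 0, 0, 0, 0, 0.25], [2.4, 0, 0, 0, 0, 0, 0.25]]
  ]
}}

```text
time_s: 6.7
eef_pos: [0.6652, 0.1084, 0.0233]
orientation: [1.0, 0.001, 0.0, -0.0]
wrist_force: [0.7, -0.2, 0.3]
gripper_width: 0.0215
finger_force: 0.0
```

>>> {"fn": "servo_tool", "kwargs": {
  "series": [
    [[-0.3, 0, 0, 0, 0, 0, 0.25], [-0.6, 0, -0.4, 0, 0, 0, 0.25], [-0.8, 0, -1, 0, 0, 0, 0.25], [-1, 0, -2, 0, 0, 0, 0.25], [-1, 0, -3, 0, 0, 0, 0.25]]
  ]
}}

```text
time_s: 7.32
eef_pos: [0.6345, 0.1085, 0.1159]
orientation: [1.0, 0.001, 0.001, -0.0]
wrist_force: [-0.1, 0.0, 0.1]
gripper_width: 0.0214
finger_force: 0.0
```

```bash
cat > caps.py <<'E'
from h import *
def caps(n="top"):
    im,_=camera(n);h=cv2.cvtColor(im,cv2.COLOR_RGB2HSV).astype(int);H,S=h[...,0],h[...,1]
    b=(235,130,410,260) if n=="top" else (230,150,420,260)
    for lab,m in(("b",(S>90)&(H>100)&(H<130)),("g",(S>70)&(H>40)&(H<95))):
        mm=np.zeros(m.shape,np.uint8);mm[b[1]:b[3],b[0]:b[2]]=m[b[1]:b[3],b[0]:b[2]]*255
        for c in cv2.findContours(mm,cv2.RETR_EXTERNAL,cv2.CHAIN_APPROX_NONE)[0]:
            if cv2.contourArea(c)>20:
                w=onz(n,[cv2.minEnclosingCircle(c)[0]],.013)[0,:2];d=w-[.621,.060]
                print(n,lab,w.round(3),"pan",(d@[.995,-.1]).round(3),(d@[.1,.995]).round(3))
    return im
E
python3 - <<'E'
from caps import *
caps();caps("scene")
goal((.44,-.145,.1,53))
E
```

```text
top b [ 0.485 -0.107] pan -0.118 -0.18
top g [ 0.474 -0.194] pan -0.121 -0.267
scene b [ 0.487 -0.108] pan -0.117 -0.18
scene b [0.697 0.108] pan 0.07 0.056
scene b [0.612 0.376] pan -0.04 0.313
scene g [ 0.477 -0.194] pan -0.118 -0.267
t 7.42 p [0.6369 0.1087 0.1188] th 0.1 w 0.0213 q [-0.52  0.48  0.37  1.58 -0.19  1.11 -1.67]
(0.44, -0.145, 0.1, 53) [-6.58  8.45  0.56] [ 0.01 -0.07 -8.82]
```

>>> {"fn": "servo_tool", "kwargs": {
  "series": [
    [[-0.5, 0.6, 0, 0, 0, -1, 0.25], [-1.3, 1.7, 0, 0, 0, -2.5, 0.25], [-2.3, 3, 0, 0, 0, -4, 0.25], [-3.3, 4.4, 0, 0, 0, -5.5, 0.25], [-4.4, 5.8, 0.2, 0, 0, -7, 0.25], [-5.2, 7.2, 0.4, 0, 0, -8, 0.25], [-5.8, 8.2, 0.5, 0, 0, -8.8, 0.25], [-6.1, 8.6, 0.5, 0, 0, -8.8, 0.25], [-6.1, 8.6, 0.5, 0, 0, -8.8, 0.25]]
  ]
}}

```text
time_s: 8.55
eef_pos: [0.4523, -0.1499, 0.0988]
orientation: [0.896, 0.444, 0.0, 0.0]
wrist_force: [-0.2, 0.1, 1.4]
gripper_width: 0.0213
finger_force: 0.0
```

```bash
python3 -c "
from h import *
goal((.455,-.149,.0225,53),(.545,-.029,.0225,53))"
```

```text
t 8.55 p [ 0.4523 -0.1499  0.0988] th 52.7 w 0.0213 q [-0.12  0.15  0.38  2.03 -0.07  0.97 -0.36]
(0.455, -0.149, 0.0225, 53) [0.08 0.05 2.54] [ 0.   -0.01 -0.05]
(0.545, -0.029, 0.0225, 53) [5.08 0.02 2.55] [ 0.   -0.01 -0.05]
```

>>> {"fn": "servo_tool", "kwargs": {
  "series": [
    [[0, 0, 0.8, 0, 0, 0, 0.25], [0, 0, 1.6, 0, 0, 0, 0.25], [0, 0, 2.3, 0, 0, 0, 0.25], [0, 0, 2.5, 0, 0, 0, 0.25], [0, 0, 2.5, 0, 0, 0, 0.25]]
  ]
}}

```text
time_s: 9.18
eef_pos: [0.4528, -0.1491, 0.0235]
orientation: [0.895, 0.446, 0.0, -0.0]
wrist_force: [0.1, 0.7, 0.3]
gripper_width: 0.0212
finger_force: 0.0
```

>>> {"fn": "servo_tool", "kwargs": {
  "series": [
    [[0.2, 0, 0, 0, 0, 0, 0.25], [0.4, 0, 0, 0, 0, 0, 0.25], [0.6, 0, 0, 0, 0, 0, 0.25], [0.8, 0, 0, 0, 0, 0, 0.25], [1.1, 0, 0, 0, 0, 0, 0.25], [1.5, 0, 0, 0, 0, 0, 0.25], [1.9, 0, 0, 0, 0, 0, 0.25], [2.3, 0, 0, 0, 0, 0, 0.25], [2.6, 0, 0, 0, 0, 0, 0.25], [2.7, 0, 0, 0, 0, 0, 0.25]]
  ]
}}

```text
time_s: 10.42
eef_pos: [0.5015, -0.0847, 0.0232]
orientation: [0.895, 0.446, 0.0, -0.0]
wrist_force: [-0.3, -0.1, -0.3]
gripper_width: 0.0216
finger_force: 0.1
```

```bash
python3 - <<'E'
from caps import *
caps();caps("scene")
goal((.545,-.029,.0225,53))
E
```

```text
top b [0.694 0.108] pan 0.067 0.055
top g [ 0.474 -0.194] pan -0.121 -0.267
scene b [ 0.523 -0.06 ] pan -0.086 -0.129
scene b [0.697 0.108] pan 0.07 0.056
scene b [0.612 0.376] pan -0.04 0.313
scene g [ 0.476 -0.195] pan -0.119 -0.268
t 10.53 p [ 0.5012 -0.0852  0.0232] th 52.9 w 0.0213 q [-0.2   0.34  0.32  2.   -0.14  0.82 -0.45]
(0.545, -0.029, 0.0225, 53) [2.37 0.04 0.02] [-0.    0.   -0.02]
```

>>> {"fn": "servo_tool", "kwargs": {
  "series": [
    [[0.2, 0, 0, 0, 0, 0, 0.25], [0.5, 0, 0, 0, 0, 0, 0.25], [0.9, 0, 0, 0, 0, 0, 0.25], [1.3, 0, 0, 0, 0, 0, 0.25], [1.7, 0, 0, 0, 0, 0, 0.25], [2.1, 0, 0, 0, 0, 0, 0.25], [2.3, 0, 0, 0, 0, 0, 0.25], [2.4, 0, 0, 0, 0, 0, 0.25], [2.2, 0, 0, 0, 0, 0, 0.25], [1.6, 0, 0, 0, 0, 0, 0.25]]
  ]
}}

```text
time_s: 11.78
eef_pos: [0.5296, -0.0476, 0.0233]
orientation: [0.895, 0.446, 0.0, 0.0]
wrist_force: [-0.4, -1.0, -0.1]
gripper_width: 0.021
finger_force: 0.0
```

```bash
python3 - <<'E'
from caps import *
caps("scene");im=caps()
goal((.515,-.008,.0225,5))
E
```

```text
scene b [0.696 0.108] pan 0.07 0.056
scene b [ 0.564 -0.004] pan -0.05 -0.07
scene b [0.612 0.376] pan -0.04 0.313
scene g [ 0.476 -0.195] pan -0.119 -0.268
top b [0.694 0.108] pan 0.067 0.055
top g [ 0.474 -0.194] pan -0.121 -0.267
t 11.88 p [ 0.5283 -0.05    0.0232] th 52.7 w 0.0213 q [-0.25  0.38  0.3   1.94 -0.15  0.84 -0.52]
(0.515, -0.008, 0.0225, 5) [ 0.84 -1.2   0.02] [0.   0.01 7.95]
```

>>> {"fn": "servo_tool", "kwargs": {
  "series": [
    [[0, 0, 0, 0, 0, 1.5, 0.25], [0, 0, 0, 0, 0, 3, 0.25], [0.2, -0.1, 0, 0, 0, 4.3, 0.25], [0.5, -0.3, 0, 0, 0, 4.8, 0.25], [0.8, -0.5, 0, 0, 0, 4.8, 0.25], [0.8, -0.6, 0, 0, 0, 4.8, 0.25], [0.8, -0.6, 0, 0, 0, 4.8, 0.25]]
  ]
}}

```text
time_s: 12.75
eef_pos: [0.5299, -0.0173, 0.0233]
orientation: [0.978, 0.209, -0.0, -0.0]
wrist_force: [0.3, -0.4, -0.5]
gripper_width: 0.0214
finger_force: 0.0
```

```bash
python3 - <<'E'
from caps import *
im=caps("scene");cv2.imwrite("pics/s3.png",im[60:260,150:450,::-1].repeat(2,0).repeat(2,1))
goal((.662,.040,.0225,24))
E
```

```text
scene b [0.697 0.108] pan 0.07 0.056
scene b [ 0.564 -0.005] pan -0.05 -0.071
scene b [0.612 0.376] pan -0.04 0.313
scene g [ 0.476 -0.195] pan -0.119 -0.268
t 12.8 p [ 0.5301 -0.0175  0.0233] th 24.1 w 0.021 q [-0.39  0.39  0.39  1.95 -0.19  0.84 -1.05]
(0.662, 0.04, 0.0225, 24) [4.8  0.05 0.03] [0.   0.   0.01]
```

View pics/s3.png

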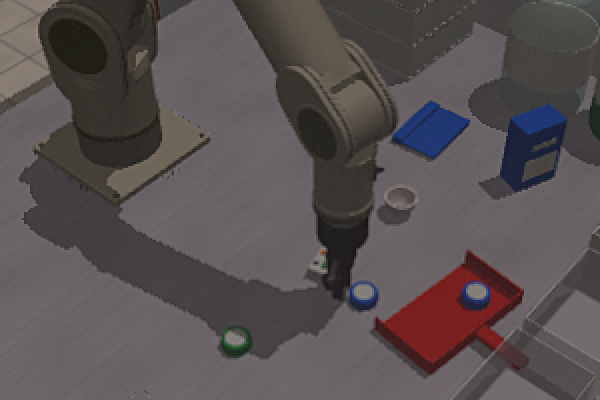

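Cap_a is in the pan at (477,294). Cap_b at (363,294) sits just ahead of the fingers, and the timer hasn't moved.

>>> {"fn": "servo_tool", "kwargs": {
  "series": [
    [[0.2, 0, 0, 0, 0, 0, 0.25], [0.4, 0, 0, 0, 0, 0, 0.25], [0.7, 0, 0, 0, 0, 0, 0.25], [1.1, 0, 0, 0, 0, 0, 0.25], [1.5, 0, 0, 0, 0, 0, 0.25], [1.9, 0, 0, 0, 0, 0, 0.25], [2.2, 0, 0, 0, 0, 0, 0.25], [2.4, 0, 0, 0, 0, 0, 0.25]]
  ]
}}

```text
time_s: 13.8
eef_pos: [0.5964, 0.0126, 0.0232]
orientation: [0.978, 0.209, -0.0, -0.0]
wrist_force: [0.5, -0.0, 0.7]
gripper_width: 0.0216
finger_force: 0.1
```

>>> {"fn": "servo_tool", "kwargs": {
  "series": [
    [[0.2, 0, 0, 0, 0, 0, 0.25], [0.5, 0, 0, 0, 0, 0, 0.25], [0.9, 0, 0, 0, 0, 0, 0.25], [1.3, 0, 0, 0, 0, 0, 0.25], [1.7, 0, 0, 0, 0, 0, 0.25], [2.0, 0, 0, 0, 0, 0, 0.25], [2.2, 0, 0, 0, 0, 0, 0.25], [2.3, 0, 0, 0, 0, 0, 0.25], [2.3, 0, 0, 0, 0, 0, 0.25]]
  ]
}}

```text
time_s: 14.92
eef_pos: [0.659, 0.0405, 0.0233]
orientation: [0.978, 0.209, -0.0, -0.0]
wrist_force: [-0.4, 0.3, -0.3]
gripper_width: 0.0213
finger_force: 0.0
```

>>> {"fn": "servo_tool", "kwargs": {
  "series": [
    [[-0.3, 0, 0, 0, 0, 0, 0.25], [-0.6, 0, -0.4, 0, 0, 0, 0.25], [-0.8, 0, -1, 0, 0, 0, 0.25], [-1, 0, -2, 0, 0, 0, 0.25], [-1, 0, -3, 0, 0, 0, 0.25], [-1, 0, -3, 0, 0, 0, 0.25]]
  ]
}}

```text
time_s: 15.68
eef_pos: [0.6332, 0.0281, 0.1176]
orientation: [0.978, 0.208, 0.003, -0.0]
wrist_force: [0.0, -0.7, -0.6]
gripper_width: 0.0213
finger_force: 0.0
```

```bash
python3 - <<'E'
from caps import *
caps("scene");caps()
goal((.451,-.241,.1,63))
E
```

```text
scene b [0.694 0.079] pan 0.071 0.026
scene b [0.612 0.376] pan -0.04 0.313
scene g [ 0.476 -0.194] pan -0.119 -0.267
top g [ 0.474 -0.193] pan -0.121 -0.267
t 15.78 p [0.6316 0.0283 0.1143] th 24.1 w 0.0215 q [-0.42  0.47  0.39  1.61 -0.2   1.1  -1.13]
(0.451, -0.241, 0.1, 63) [-9.16  5.74  0.46] [ 0.   -0.01 -6.49]
```

>>> {"fn": "servo_tool", "kwargs": {
  "series": [
    [[-0.7, 0.4, 0, 0, 0, -0.7, 0.25], [-1.7, 1, 0, 0, 0, -1.7, 0.25], [-3, 1.8, 0, 0, 0, -2.7, 0.25], [-4.4, 2.7, 0, 0, 0, -3.7, 0.25], [-5.8, 3.6, 0.2, 0, 0, -4.7, 0.25], [-7.2, 4.5, 0.4, 0, 0, -5.6, 0.25], [-8.4, 5.3, 0.5, 0, 0, -6.3, 0.25], [-9.1, 5.7, 0.5, 0, 0, -6.5, 0.25], [-9.1, 5.7, 0.5, 0, 0, -6.5, 0.25], [-9.1, 5.7, 0.5, 0, 0, -6.5, 0.25]]
  ]
}}

```text
time_s: 17.02
eef_pos: [0.4524, -0.2383, 0.098]
orientation: [0.852, 0.523, 0.0, -0.0]
wrist_force: [0.9, 0.1, -0.6]
gripper_width: 0.0209
finger_force: 0.0
```

```bash
python3 - <<'E'
from caps import *
im=caps();cv2.imwrite("pics/t4.png",cv2.resize(im[100:270,220:480,::-1],None,fx=3,fy=3,interpolation=cv2.INTER_CUBIC))
goal((.452,-.240,.0225,63),(.550,-.035,.0225,63))
E
```

```text
top b [0.686 0.053] pan 0.065 -0.001
top b [0.694 0.108] pan 0.067 0.055
t 17.07 p [ 0.4527 -0.238   0.098 ] th 63.2 w 0.0214 q [ 0.01  0.24  0.43  1.95 -0.12  0.98  0.03]
(0.452, -0.24, 0.0225, 63) [-0.07  0.01  2.52] [-0.   -0.    0.03]
(0.55, -0.035, 0.0225, 63) [ 7.5  -0.16  2.52] [-0.   -0.    0.03]
```

View pics/t4.png

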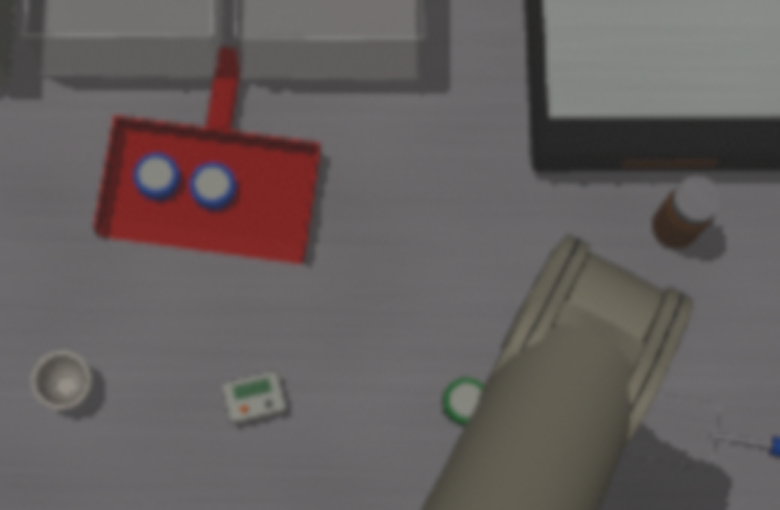

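Both blue caps are in the pan, at (157,176) and (213,186). The ramekin and timer are unmoved. The green cap is at (466,401), ahead of the fingers.

>>> {"fn": "servo_tool", "kwargs": {
  "series": [
    [[0, 0, 0.8, 0, 0, 0, 0.25], [0, 0, 1.6, 0, 0, 0, 0.25], [0, 0, 2.3, 0, 0, 0, 0.25], [0, 0, 2.5, 0, 0, 0, 0.25], [0, 0, 2.5, 0, 0, 0, 0.25]]
  ]
}}

```text
time_s: 17.7
eef_pos: [0.4524, -0.2387, 0.0233]
orientation: [0.852, 0.523, -0.0, -0.0]
wrist_force: [0.1, 0.7, 0.6]
gripper_width: 0.0213
finger_force: 0.0
```

>>> {"fn": "servo_tool", "kwargs": {
  "series": [
    [[0.2, 0, 0, 0, 0, 0, 0.25], [0.4, 0, 0, 0, 0, 0, 0.25], [0.6, 0, 0, 0, 0, 0, 0.25], [0.8, 0, 0, 0, 0, 0, 0.25], [1.1, 0, 0, 0, 0, 0, 0.25], [1.5, 0, 0, 0, 0, 0, 0.25], [1.9, 0, 0, 0, 0, 0, 0.25], [2.3, 0, 0, 0, 0, 0, 0.25], [2.7, 0, 0, 0, 0, 0, 0.25], [3, 0, 0, 0, 0, 0, 0.25]]
  ]
}}

```text
time_s: 18.95
eef_pos: [0.4933, -0.1581, 0.0233]
orientation: [0.852, 0.523, 0.0, -0.0]
wrist_force: [0.4, -1.1, -0.6]
gripper_width: 0.0212
finger_force: 0.1
```

```bash
python3 - <<'E'
from caps import *
caps();caps("scene")
goal((.550,-.035,.0225,63))
E
```

```text
top b [0.686 0.053] pan 0.065 -0.001
top b [0.694 0.108] pan 0.067 0.055
scene b [0.694 0.079] pan 0.071 0.026
scene b [0.612 0.376] pan -0.04 0.313
scene g [ 0.51  -0.131] pan -0.092 -0.201
t 19.05 p [ 0.4934 -0.1578  0.0232] th 63.2 w 0.0214 q [-0.1   0.37  0.37  1.98 -0.18  0.83 -0.1 ]
(0.55, -0.035, 0.0225, 63) [ 4.51 -0.16  0.03] [-0.   -0.    0.03]
```

>>> {"fn": "servo_tool", "kwargs": {
  "series": [
    [[0.2, 0, 0, 0, 0, 0, 0.25], [0.5, 0, 0, 0, 0, 0, 0.25], [0.9, 0, 0, 0, 0, 0, 0.25], [1.3, 0, 0, 0, 0, 0, 0.25], [1.7, 0, 0, 0, 0, 0, 0.25], [2.1, 0, 0, 0, 0, 0, 0.25], [2.4, 0, 0, 0, 0, 0, 0.25], [2.5, 0, 0, 0, 0, 0, 0.25]]
  ]
}}

```text
time_s: 20.05
eef_pos: [0.5271, -0.0915, 0.0232]
orientation: [0.852, 0.523, 0.0, -0.0]
wrist_force: [-0.1, -0.1, -0.2]
gripper_width: 0.0214
finger_force: 0.1
```

>>> {"fn": "servo_tool", "kwargs": {
  "series": [
    [[0.2, 0, 0, 0, 0, 0, 0.25], [0.5, 0, 0, 0, 0, 0, 0.25], [0.9, 0, 0, 0, 0, 0, 0.25], [1.3, 0, 0, 0, 0, 0, 0.25], [1.6, 0, 0, 0, 0, 0, 0.25], [1.8, 0, 0, 0, 0, 0, 0.25], [1.9, 0, 0, 0, 0, 0, 0.25], [1.6, 0, 0, 0, 0, 0, 0.25], [1.2, 0, 0, 0, 0, 0, 0.25], [1.2, 0, 0, 0, 0, 0, 0.25]]
  ]
}}

```text
time_s: 21.3
eef_pos: [0.5424, -0.062, 0.0234]
orientation: [0.853, 0.522, -0.0, 0.0]
wrist_force: [0.2, 0.1, 0.1]
gripper_width: 0.0213
finger_force: 0.0
```

```bash
python3 - <<'E'
from caps import *
caps();caps("scene")
goal((.527,-.012,.0225,5),(.531,-.01,.0225,2))
E
```

```text
top b [0.686 0.053] pan 0.065 -0.001
top b [0.694 0.108] pan 0.067 0.055
scene b [0.694 0.079] pan 0.071 0.026
scene b [0.612 0.376] pan -0.04 0.313
scene g [ 0.568 -0.015] pan -0.045 -0.08
t 21.4 p [ 0.543  -0.0604  0.0234] th 63.0 w 0.0213 q [-0.25  0.41  0.33  1.9  -0.17  0.85 -0.31]
(0.527, -0.012, 0.0225, 5) [ 1.2  -1.21  0.03] [-0.   -0.    9.67]
(0.531, -0.01, 0.0225, 2) [ 1.32 -1.12  0.03] [-0.   -0.   10.17]
```

>>> {"fn": "servo_tool", "kwargs": {
  "series": [
    [[-0.2, -0.4, 0, 0, 0, 1.5, 0.25], [-0.2, -0.5, 0, 0, 0, 3.2, 0.25], [-0.2, -0.5, 0, 0, 0, 4.9, 0.25], [-0.1, -0.5, 0, 0, 0, 6.6, 0.25], [0.2, -0.6, 0, 0, 0, 8.3, 0.25], [0.6, -0.8, 0, 0, 0, 8.3, 0.25], [0.9, -1, 0, 0, 0, 8.3, 0.25], [0.9, -1, 0, 0, 0, 8.3, 0.25], [0.9, -1, 0, 0, 0, 8.3, 0.25]]
  ]
}}

```text
time_s: 22.52
eef_pos: [0.5286, -0.0227, 0.0234]
orientation: [0.993, 0.116, 0.0, 0.0]
wrist_force: [-0.1, 0.3, -0.2]
gripper_width: 0.0215
finger_force: 0.0
```

```bash
python3 - <<'E'
from caps import *
caps("scene")
goal((.630,.0005,.0225,13))
E
```

```text
scene b [0.694 0.079] pan 0.071 0.026
scene b [0.612 0.376] pan -0.04 0.313
scene g [ 0.567 -0.015] pan -0.046 -0.08
t 22.57 p [ 0.5285 -0.0229  0.0234] th 13.3 w 0.0214 q [-0.47  0.4   0.49  1.95 -0.25  0.84 -1.18]
(0.63, 0.0005, 0.0225, 13) [3.47 0.02 0.03] [ 0.   -0.    0.05]
```

>>> {"fn": "servo_tool", "kwargs": {
  "series": [
    [[0.2, 0, 0, 0, 0, 0, 0.25], [0.4, 0, 0, 0, 0, 0, 0.25], [0.7, 0, 0, 0, 0, 0, 0.25], [1.1, 0, 0, 0, 0, 0, 0.25], [1.5, 0, 0, 0, 0, 0, 0.25], [1.8, 0, 0, 0, 0, 0, 0.25], [2, 0, 0, 0, 0, 0, 0.25]]
  ]
}}

```text
time_s: 23.45
eef_pos: [0.5875, -0.0084, 0.0232]
orientation: [0.993, 0.116, -0.0, 0.0]
wrist_force: [-0.1, -1.5, 0.7]
gripper_width: 0.0215
finger_force: 0.1
```

>>> {"fn": "servo_tool", "kwargs": {
  "series": [
    [[0.2, 0, 0, 0, 0, 0, 0.25], [0.5, 0, 0, 0, 0, 0, 0.25], [0.8, 0, 0, 0, 0, 0, 0.25], [1.1, 0, 0, 0, 0, 0, 0.25], [1.3, 0, 0, 0, 0, 0, 0.25], [1.5, 0, 0, 0, 0, 0, 0.25], [1.6, 0, 0, 0, 0, 0, 0.25], [1.6, 0, 0, 0, 0, 0, 0.25]]
  ]
}}

```text
time_s: 24.45
eef_pos: [0.6337, 0.0024, 0.0232]
orientation: [0.993, 0.116, -0.0, 0.0]
wrist_force: [-1.0, -0.9, 0.8]
gripper_width: 0.0217
finger_force: 0.0
```

>>> {"fn": "servo_tool", "kwargs": {
  "series": [
    [[-0.3, 0, 0, 0, 0, 0, 0.25], [-0.7, 0, -0.3, 0, 0, 0, 0.25], [-1.2, 0, -1, 0, 0, 0, 0.25], [-2, 0, -2, 0, 0, 0, 0.25], [-3, 0, -3, 0, 0, 0, 0.25], [-4, 0, -4, 0, 0, 0, 0.25], [-5, 0, -5, 0, 0, 0, 0.25], [-5, 0, -5, 0, 0, 0, 0.25], [-5, 0, -5, 0, 0, 0, 0.25]]
  ]
}}

```text
time_s: 25.58
eef_pos: [0.4875, -0.0317, 0.1732]
orientation: [0.993, 0.116, 0.0, -0.001]
wrist_force: [-0.3, 0.1, 0.1]
gripper_width: 0.0216
finger_force: 0.0
```

```bash
python3 - <<'E'
from caps import *
caps("scene")
im=caps();cv2.imwrite("pics/t5.png",cv2.resize(im[100:270,220:480,::-1],None,fx=3,fy=3,interpolation=cv2.INTER_CUBIC))
goal()
E
```

```text
scene b [0.693 0.08 ] pan 0.07 0.027
scene b [0.612 0.376] pan -0.04 0.313
scene g [0.664 0.01 ] pan 0.048 -0.045
top b [0.694 0.108] pan 0.067 0.055
t 25.68 p [ 0.4875 -0.0318  0.1725] th 13.3 w 0.0213 q [-0.56  0.09  0.57  1.94 -0.05  1.13 -1.32]
```

View pics/t5.png

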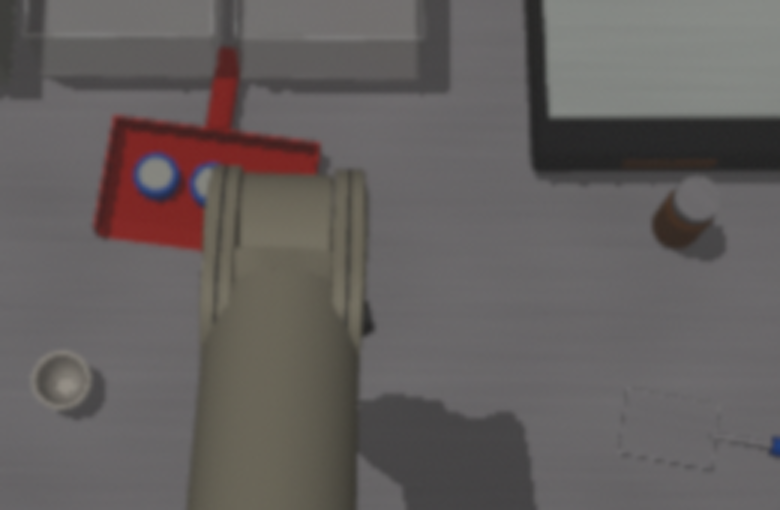

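The blue caps are still in the pan at (157,176) and (205,186). The arm hides the green cap here, but the scene camera puts it 48 mm inside the mouth. The arm is clear of everything.

```bash
python3 -c "
from station import job_done
print(job_done())"
```

```text
the job is handed in; nothing more can be done
None
```

I swept all three caps into the crumb pan and handed the job in at about 26 s; by the cameras each lies wholly inside, and the ramekin, timer and other items looked undisturbed, but no verdict was returned.

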